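# Unbolt the specimen carrier against its spring safety catch

## Task

Unbolt the grey specimen carrier: with one fingertip press the yellow spring safety catch on its lid down, and while you keep it down push the black tab of the steel bolt all the way back, away from the keeper loop on the front wall, with the other fingertip. Then let go and draw clear, so that the catch springs up again and locks the bolt open and the lid rises ajar by itself. Only press and push: grip and lift nothing, leave the carrier where it stands and the things round it alone.

Things in the scene. Friction and masses are not known exactly. Their poses are not given: they have to be found in the camera images.
- carrier: Specimen carrier: loose grey case with white lid, 200 (x) x 262 (y) x 109 mm, about 2.7 kg; slides only if pushed with over about 20 N. Origin: centre of its underside, on the bench, z up. Its -x is the front, +x the back where the lid is hinged. On the lid's front half sit the yellow catch bar (its -y side) and the bolt with black tab (its +y side), 52 mm apart centre to centre.
- keeper (a point): Top of the steel keeper loop on the case's front wall, at (-108, 26, 124) mm in the carrier's frame; the bolt's nose lies under it. Other heights on the lock: bolt bar 118 mm, guides over the bolt 120 mm (9 mm long, at x = -89 and -3 mm), black rim round the catch bar 119 mm. Only the keeper, the tab and the catch bar stand higher.
- catch_top (a point): Centre of the top of the yellow catch bar: (-51, -26, 130) mm in the carrier's frame while up and the lid shut. The ribbed bar is 90 mm long (carrier's x), 28 mm wide (y) and goes straight down, level, wherever it is pressed, until its top is at 122 mm; a fingertip can slide along it while pressing.
- catch (a joint): How far the catch bar is pressed, m: 0 up, 0.008 fully down; spring 3 N at first touch, 7 N fully down. Its tongue stands in a notch of the bolt; pressed more than 0.005 it frees the bolt. Let go, it springs up by itself, provided a notch of the bolt (home or fully back) is over the tongue.
- bolt_tab (a point): Middle of the front (-x) face of the black upright tab on the bolt: (-49.5, 26, 134) mm in the carrier's frame with the bolt home and the lid shut. The tab is 9 mm thick (x), 30 mm wide (y) and stands from 118 to 147 mm high; this face is pushed towards the carrier's +x. In front of it 34 mm are free, down to 118 mm, as far as the front guide.
- bolt (a joint): How far the bolt is drawn back (towards the carrier's +x), m: 0 home, nose under the keeper; 0.0285 fully back (stop). It starts at 0 to 0.001. Friction 1.5 to 3 N; it stays where it is left. The nose leaves the keeper at about 0.012. While the catch is up it cannot move more than about 2 mm from home or from fully back.
- lid (a joint): Lid angle, rad: 0 shut, 0.16 at its stop (front edge about 32 mm up). A hinge spring lifts it gently by itself once the bolt's nose is out of the keeper and nothing presses on the lid (about 6 N down on the catch holds it shut; with less it rises against the finger).
- oil_bottle: Bystander: small brown dropper bottle with red bulb, 29 mm wide, 92 mm high, loose; origin at the centre of its underside. Stands beside the carrier.
- iodine_bottle: Bystander: like the other dropper bottle, 29 mm wide, 92 mm high, loose; origin at the centre of its underside. Stands on the carrier's other side.
- beaker: Bystander: clear beaker with a pink filling, 52 mm wide, 66 mm high, loose; origin at the centre of its underside. Stands beside the carrier.
- petri: Bystander: petri dish, 60 mm wide, 14 mm high, loose, to the left of the carrier; origin at the centre of its underside.
- slide_box: Bystander: closed red slide box, 85 x 92 x 38 mm, loose, to the left; origin at the centre of its underside.

How it is judged:
On the way, in this order (a step that is already met when the one before it is completed fails the run):
1. a fingertip holds the catch down while the bolt is still home (value of joint catch above 0.0045 m and contact force between the fingers and catch above 0.4 N and value of joint bolt below 0.004 m), for 0.1 s.
2. the bolt is pushed back while a fingertip still holds the catch down (value of joint bolt above 0.018 m and value of joint catch above 0.004 m and contact force between the fingers and catch above 0.4 N and contact force between the fingers and bolt above 0.2 N).
At the end, for the whole second after the job is handed in: The bolt is fully back (within 2.5 mm), the catch has sprung up again (within 1.5 mm), the lid stands ajar at rest (over 0.12 rad), and the carrier stands on the bench within 30 mm of where it stood (value of joint bolt above 0.026 m and value of joint catch below 0.0015 m and value of joint lid above 0.12 rad and velocity of joint lid below 0.05 rad/s and distance of carrier from where it was at the start of the episode below 0.03 m and height (world z) of carrier below 0.008 m); the robot touches nothing.
It fails at once if the carrier is lifted (8 mm), tipped (0.08 rad) or pushed away (30 mm) (height (world z) of carrier above 0.008 m or angle between carrier's own z axis and vertical above 0.08 rad or distance of carrier from where it was at the start of the episode above 0.03 m).
It fails at once if a bystander is moved more than 20 mm (distance of any of oil_bottle, iodine_bottle, beaker, petri, slide_box from where it was at the start of the episode above 0.02 m).
It also fails if it takes over 40 s, if anything falls off the work surface, if the arm or the gripper's body presses on something with over 40 N, if the wrist force passes 120 N, or if a joint passes its speed limit or range.

## Robot

A 6-joint arm with a two-finger parallel gripper is mounted at the origin on the work surface; the furniture and walls round the work are solid. World frame = base frame: x ahead of the robot, y to its left, z up, the work surface at z = 0. Lengths are in m, angles in rad, forces in N, time in s.
With the tool pointing down it reaches from about 0.25 to 0.8 m from the base axis. Payload 8.5 kg.
Tool frame: the origin (TCP) lies at the very end of the fingers, on their centre line; the grasp point (between the pads) lies 19 mm behind it; z points along the fingers, y is the direction in which the jaws open and shut (so a half turn about z gives the same grasp; the last joint's range is limited). The gripper opens to 85 mm and grips with 20 to 120 N. Pads are 22 mm wide; open, the fingers measure 114 mm over their backs; the gripper's body (76 mm by 85 mm) begins 54 mm behind the grasp point. The pads swing forward as they close: fully open they stand 13 mm farther back than shut.
Start: joints at [1.23, 0.238, -0.013, 1.319, 0, 1.571], TCP at [0.175, 0.495, 0.231] pointing down, gripper open.
Joint ranges: [-2.66, 2.66], [-1.03, 1.9], [-1.14, 1.46], [-1.82, 2.27], [-1.45, 1.34], [-3.14, 3.14]. Speed limits (rad/s): [2.22, 2.22, 2.79, 3.14, 3.14, 3.14].

## Interface

Orientations are given as [roll, pitch, yaw] about the fixed x, y, z axes, in that order (R = Rz(yaw) Ry(pitch) Rx(roll)).
In Python, from bench import bot gives the robot as it stands.
- The arm moves only by the shell command python3 -m creep 'ROWS' [FORCE]. ROWS is JSON, a list of rows, each a list of 3 entries, a list of its own where there are three numbers: the gripper's target within -1 to 1 (fully open at 1, half-way at 0, shut at -1), then the shift along the tool's x, y, z in mm, then the turn about the tool's z in degrees. In form: [[hand, [dx, dy, dz], yaw], ...]. A call has 1 to 8 rows; each row shifts and turns the commanded pose from where the row before left it, along the tool's axes as they then stand; what a row does not reach is not made up. A row lasts 1/10 s, in which the tool goes at most 50 mm and 8.59 degrees, less where a joint would pass 70% of its speed; a pose out of reach is approached as far as the arm can. A call with a gripper value outside its range is refused whole. The fingers move at their own pace and stop on an object; FORCE is the grip in N (left out, the last holds). Time passes only in rows, so rows that do not move let the fingers close. It gives the time, the measured TCP pose, the force and the opening at its end, in the units of the state.
- bot.sense(): the state, without advancing time (a new reading comes with each control period).
- bot.snapshot(name): name is "scene" or "side" or "wrist"; returns a dict with "image" (420x560x3 uint8, red, green, blue), "intrinsics" (3x3 intrinsics, pixels), "position" and "orientation" of the camera in the world; the wrist camera has in their place "mount" (4x4, takes a point from camera to tool coordinates, whose origin is the TCP and whose axes are the flange's). Camera axes: x right, y down, z forward; pixel columns grow to the right and rows downward; lengths in m; the calibration is good to about 2 mm. A picture is of the moment at which its call begins: read the wrist's pose just before it. There is no depth.
- bot.finish_job(): hands the job in, once; it reports no verdict.
Trained networks look in a picture, given as the dict that the camera call returned (one of the last four; its "shot" number tells which), for a name from the list of things; names that differ only in an ending like _2 or _b are one class to them, and where a whole thing is asked for, a point or a joint stands for the part that bears it (a point fixed in the world has none). Each returns a list of dicts, best first, with "conf" (0 to 1); they miss things now and then, are a little off and sometimes report something else, mostly with a low value. They report only what shows in the picture. A call takes as long as a camera call.
- bot.search_frame(picture, name): "rect" ([left, top, right, bottom] in pixels, round what is visible of it).
- bot.regions_of(picture, name): "region" (420x560 bool, what is visible of it) and "rect" ([left, top, right, bottom] in pixels, round what is visible of it).
- bot.landmark_of(picture, name): "xy" ([column, row] in pixels: a listed point, or the origin of a listed thing).
The state is a dict: "t": time; "qpos": joint angles; "joint_vel": joint speeds; "tau": joint torques, N m; "eef_pos": TCP position; "orientation": TCP orientation; "force": force on the tool from outside, world axes, zero at the start; "moment": the same for the moment, N m; "finger_gap": opening from 0.0 (shut) to 1.0 (fully open).
Only numpy, scipy, OpenCV 4.12 (cv2) and the standard library are available. Lean on these libraries where they do the work, as an engineer would, in place of code of your own. Each camera call takes 0.05 s, during which the arm holds its last target.

## Working session

There is one attempt and no reset: what is moved stays moved. The work goes in short steps, Python scripts to look and compute and a shell command to move; the robot and the scene stay as the last step left them, time stands still between calls to the robot, and variables do not carry over. Pictures are saved under pics/ and viewed, and the job is handed in when it is done.

```bash
ls; mkdir -p pics; cat > h.py <<'E'
import numpy as np, cv2
from bench import bot
from scipy.spatial.transform import Rotation as R
def save(p,n): cv2.imwrite(f'pics/{n}.png',cv2.cvtColor(p['image'],cv2.COLOR_RGB2BGR))
E
python3 - <<'E'
from h import *
s=bot.sense(); print(s)
for n in ['scene','side','wrist']:
    p=bot.snapshot(n); save(p,n+'0')
    print(n,{k:(v if k!='image' else 0) for k,v in p.items()})
    for q in ['catch_top','bolt_tab','keeper','carrier']:
        print(q,[(np.round(d['xy'],1),round(d['conf'],2)) for d in bot.landmark_of(p,q)[:2]])
E
```

```text
pics
{'t': 0.0, 'qpos': array([ 1.23001264e+00,  2.38791894e-01, -1.42487455e-02,  1.31917882e+00,
       -1.65577135e-05,  1.57078534e+00]), 'joint_vel': array([ 0.00142111,  0.00047097, -0.00102673,  0.00133917, -0.00056455,
        0.00099354]), 'tau': array([-5.47527907e-04, -5.38774109e+01,  3.46441555e+01,  1.80828857e-02,
       -1.11260611e-04, -2.57048441e-05]), 'eef_pos': array([0.17533856, 0.49442709, 0.23067393]), 'orientation': array([-3.14016952e+00,  1.65420575e-05,  2.80081998e+00]), 'force': array([ 0.59361881,  0.50487012, -0.01436491]), 'moment': array([-0.03336335, -0.06066656, -0.02389904]), 'finger_gap': 0.99979756982367}
scene {'image': 0, 'intrinsics': array([[478.47331098,   0.        , 275.57492882],
       [  0.        , 478.47331098, 206.47819913],
       [  0.        ,   0.        ,   1.        ]]), 'position': array([-0.55208035, -0.7810992 ,  0.65750803]), 'orientation': array([-1.9992279 , -0.0242337 , -0.99844076]), 'shot': 1}
catch_top [(array([341.4, 222.3]), 0.86)]
bolt_tab [(array([323.9, 211.1]), 0.68)]
keeper [(array([314.1, 222.7]), 0.64)]
carr
[... 442 characters left out ...]
y([285. , 186.1]), 0.66)]
keeper [(array([300.7, 191.6]), 0.95)]
carrier [(array([273.5, 213. ]), 0.76)]
wrist {'image': 0, 'intrinsics': array([[362.27060169,   0.        , 278.15660007],
       [  0.        , 362.27060169, 204.02488009],
       [  0.        ,   0.        ,   1.        ]]), 'mount': array([[ 1.39969962e-04, -9.47677375e-01, -3.19229656e-01,
         8.24186184e-02],
       [ 9.99999947e-01,  2.26587644e-04, -2.34195123e-04,
         8.75751572e-05],
       [ 2.94274916e-04, -3.19229607e-01,  9.47677356e-01,
        -1.42164950e-01],
       [ 0.00000000e+00,  0.00000000e+00,  0.00000000e+00,
         1.00000000e+00]]), 'shot': 3}
catch_top []
bolt_tab []
keeper []
carrier []
```

View pics/scene0.png

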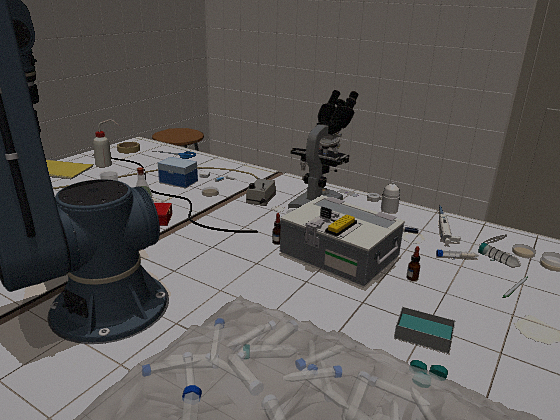

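View pics/side0.png

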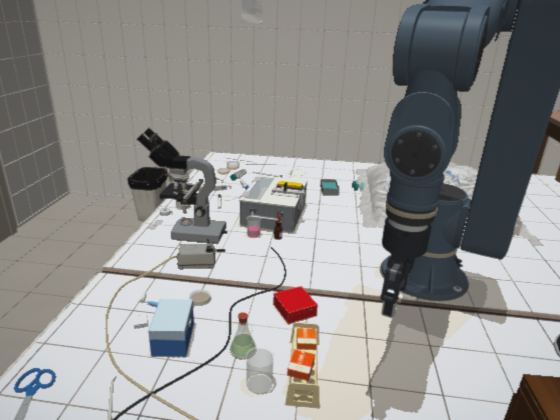

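```bash
cat >> h.py <<'E'
def ray(p,xy,s=None):
    K=p['intrinsics']; d=np.linalg.inv(K)@np.array([xy[0],xy[1],1.])
    if 'mount' in p:
        T=np.eye(4);T[:3,:3]=R.from_euler('xyz',s['orientation']).as_matrix();T[:3,3]=s['eef_pos']
        M=T@p['mount']; return M[:3,3],M[:3,:3]@d
    return p['position'],R.from_euler('xyz',p['orientation']).as_matrix()@d
def atz(o,d,z): return o+d*(z-o[2])/d[2]
E
python3 - <<'E'
from h import *
P={n:bot.snapshot(n) for n in ['scene','side']}
for q,z in [('catch_top',.130),('bolt_tab',.134),('keeper',.124),('carrier',0)]+[(b,0) for b in ['oil_bottle','iodine_bottle','beaker','petri','slide_box']]:
    for n,p in P.items():
        for d in bot.landmark_of(p,q)[:1]:
            print(q,n,np.round(atz(*ray(p,d['xy']),z),3),np.round(d['xy']),round(d['conf'],2))
E
```

```text
catch_top scene [ 0.454 -0.344  0.13 ] [341. 220.] 0.7
catch_top side [ 0.447 -0.34   0.13 ] [290. 183.] 0.7
bolt_tab scene [ 0.459 -0.29   0.134] [323. 212.] 0.73
bolt_tab side [ 0.456 -0.315  0.134] [287. 184.] 0.51
keeper scene [ 0.401 -0.29   0.124] [312. 224.] 0.96
keeper side [ 0.404 -0.299  0.124] [301. 190.] 0.56
carrier scene [ 0.492 -0.322  0.   ] [336. 256.] 0.97
carrier side [ 0.501 -0.317  0.   ] [274. 216.] 0.91
oil_bottle scene [ 0.508 -0.526  0.   ] [411. 277.] 0.62
oil_bottle side [ 0.459 -0.144  0.   ] [279. 238.] 0.63
iodine_bottle scene [ 0.49 -0.13  0.  ] [276. 237.] 0.75
iodine_bottle side [ 0.468 -0.17   0.   ] [278. 234.] 0.55
beaker scene [0.629 0.241 0.   ] [208. 192.] 0.67
beaker side [ 0.551 -0.143  0.   ] [253. 236.] 0.52
petri scene [0.628 0.243 0.   ] [208. 192.] 0.51
petri side [0.627 0.231 0.   ] [201. 297.] 0.49
slide_box scene [0.356 0.235 0.   ] [152. 221.] 0.64
slide_box side [0.369 0.242 0.   ] [294. 310.] 0.97
```

The carrier front faces the robot, roughly at (0.50, -0.32) with little yaw. The catch is at scene (341,221) and the tab at (324,211). First I turn the tool so the jaws lie along y.

```bash
python3 -m creep '[[-0.1,[0,0,-10],8],[-0.1,[0,0,-10],8],[-0.1,[0,0,-10],8],[-0.1,[0,0,-10],8],[-0.1,[0,0,-10],8],[-0.1,[0,0,-10],8],[-0.1,[0,0,-10],8],[-0.1,[0,0,0],8]]'
python3 -m creep '[[-0.1,[0,0,0],8],[-0.1,[0,0,0],8],[-0.1,[0,0,0],8],[-0.1,[0,0,0],8],[-0.1,[0,0,0],8],[-0.1,[0,0,0],8],[-0.1,[0,0,0],8],[-0.1,[0,0,0],8]]'
python3 -m creep '[[-0.1,[0,0,0],8],[-0.1,[0,0,0],8],[-0.1,[0,0,0],8],[-0.1,[0,0,0],8],[-0.1,[0,0,0],0.5]]'
python3 - <<'E'
from h import *
p=bot.snapshot('side')
print(atz(*ray(p,(200,230)),0), bot.sense()['qpos'])
E
```

```text
t: 2.55
eef_pos: [0.1756, 0.4953, 0.3026]
orientation: [3.141, -0.002, 1.678]
force: [0.6, -0.5, -0.3]
finger_gap: 0.452
t: 3.35
eef_pos: [0.3183, 0.3994, 0.3014]
orientation: [-3.006, 0.04, 0.818]
force: [1.0, 0.3, 0.3]
finger_gap: 0.451
t: 3.85
eef_pos: [0.4006, 0.2778, 0.3015]
orientation: [-2.918, 0.138, 0.467]
force: [0.3, 0.3, -0.5]
finger_gap: 0.448
[ 0.74462448 -0.14937858  0.        ] [0.46919742 0.25855621 0.16265701 1.61266014 0.22368643 3.14059218]
```

```bash
python3 -m creep '[[-0.1,[-18,36,0],0],[-0.1,[-18,36,0],0],[-0.1,[-18,36,0],0]]'; python3 -m creep '[[-0.1,[-18,36,0],0],[-0.1,[-18,36,0],0],[-0.1,[-18,36,0],0]]'; python3 -c "
from h import *
print(bot.sense()['qpos'])"
```

```text
t: 4.2
eef_pos: [0.3958, 0.1612, 0.2854]
orientation: [-2.918, 0.136, 0.478]
force: [0.4, -0.2, 0.6]
finger_gap: 0.448
t: 4.5
eef_pos: [0.3937, 0.0413, 0.2691]
orientation: [-2.918, 0.136, 0.478]
force: [0.7, -0.4, 0.2]
finger_gap: 0.45
[-1.14729026e-03  1.73713612e-01 -3.59624346e-02  1.58423817e+00
  1.36461795e-01  2.66283027e+00]
```

The joint-6 limit left the tool tilted by about 15°. That is usable, since it raises the tab-side finger a little, and I'll account for it. Next, the move to the viewing pose.

```bash
cat >> h.py <<'E'
def totool(dw):
    s=bot.sense(); return R.from_euler('xyz',s['orientation']).as_matrix().T@np.array(dw)*1000
E
python3 -c "
from h import *
print(totool([.096,-.381,.031]))"
```

```text
[ -93.22109351  368.86048125 -102.90662319]
```

```bash
python3 -m creep '[[-0.1,[-10,39,-11],0],[-0.1,[-10,39,-11],0],[-0.1,[-10,39,-11],0],[-0.1,[-10,39,-11],0],[-0.1,[-10,39,-11],0]]'
python3 -m creep '[[-0.1,[-10,39,-11],0],[-0.1,[-10,39,-11],0],[-0.1,[-10,39,-11],0],[-0.1,[-10,39,-11],0]]'
python3 -m creep '[[-0.1,[0,0,0],7],[-0.1,[0,0,0],7],[-0.1,[0,0,0],7],[-0.1,[0,0,0],7],[-0.1,[0,0,0],0]]'
python3 - <<'E'
from h import *
s=bot.sense();print(s['qpos'],s['eef_pos'],s['orientation'],s['joint_vel'].round(3))
print(R.from_euler('xyz',s['orientation']).as_matrix().round(3))
p=bot.snapshot('wrist');save(p,'w1')
for q,z in [('catch_top',.130),('bolt_tab',.134),('keeper',.124),('carrier',0)]:
    for d in bot.landmark_of(p,q)[:1]:
        print(q,np.round(atz(*ray(p,d['xy'],s),z),4),np.round(d['xy']),round(d['conf'],2))
E
```

```text
t: 5.0
eef_pos: [0.4443, -0.1609, 0.2865]
orientation: [-2.918, 0.136, 0.477]
force: [1.7, 1.1, 0.2]
finger_gap: 0.45
t: 5.4
eef_pos: [0.4845, -0.3223, 0.3001]
orientation: [-2.918, 0.136, 0.477]
force: [1.0, -0.7, 0.6]
finger_gap: 0.45
t: 5.9
eef_pos: [0.4843, -0.3208, 0.2998]
orientation: [-3.008, 0.225, -0.014]
force: [-0.4, -0.2, 0.5]
finger_gap: 0.454
[-0.5814085   0.55598551  0.61655128  1.89266549 -0.00682893  2.58993886] [ 0.4842982  -0.32077977  0.29976118] [-3.00805227  0.22537818 -0.0137226 ] [-0.004 -0.001 -0.002  0.002 -0.002 -0.143]
[[ 0.975 -0.043 -0.22 ]
 [-0.013 -0.991  0.136]
 [-0.223 -0.13  -0.966]]
catch_top [ 0.4486 -0.3448  0.13  ] [332. 176.] 0.8
bolt_tab [ 0.4573 -0.2954  0.134 ] [275. 168.] 0.71
keeper [ 0.3983 -0.291   0.124 ] [275. 218.] 0.92
carrier [ 0.5051 -0.3254  0.    ] [316.  77.] 0.79
```

View pics/w1.png

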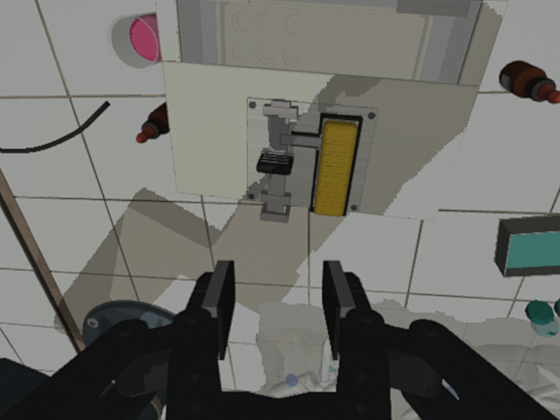

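The picture shows the yellow bar from about (340,124) to (330,213), the tab at (275,161) and the keeper at (275,212). I'll refine the carrier pose from these.

```bash
python3 - <<'E'
from h import *
s=bot.sense(); p=bot.snapshot('wrist')
im=p['image'].astype(int); m=((im[...,0]>110)&(im[...,2]<70)&(im[...,0]-im[...,2]>70)).astype(np.uint8)
n,l,st,c=cv2.connectedComponentsWithStats(m); i=1+np.argmax(st[1:,4]); m=(l==i)
ys,xs=np.nonzero(m); W=np.array([atz(*ray(p,(x,y),s),.130)[:2] for x,y in zip(xs,ys)])
(c,sz,a)=cv2.minAreaRect((W*1000).astype(np.float32)); print('bar',c,sz,a,len(xs))
for q,z in [('catch_top',.130),('bolt_tab',.134),('keeper',.124)]:
    for d in bot.landmark_of(p,q)[:1]: print(q,np.round(atz(*ray(p,d['xy'],s),z),4),np.round(d['xy'],1),round(d['conf'],2))
for r in bot.regions_of(p,'bolt_tab')[:2]: print(r['rect'],r['conf'])
cv2.imwrite('pics/crop1.png',cv2.resize(cv2.cvtColor(p['image'][90:240,220:400],cv2.COLOR_RGB2BGR),None,fx=4,fy=4))
print(s['eef_pos'],s['orientation'])
# tool tips pixel check
E
```

```text
bar (451.3570861816406, -346.4814453125) (22.518503189086914, 85.13987731933594) 84.33131408691406 1954
catch_top [ 0.4514 -0.3466  0.13  ] [333.5 172.6] 0.96
bolt_tab [ 0.4545 -0.2953  0.134 ] [274.8 170.2] 0.69
keeper [ 0.3994 -0.2886  0.124 ] [272. 216.] 0.84
[257.2, 101.9, 294.0, 210.6] 0.88
[500.0, 61.7, 560.0, 104.9] 0.66
[ 0.48369819 -0.32138105  0.29984339] [-3.00712208  0.22509241 -0.01110222]
```

View pics/crop1.png

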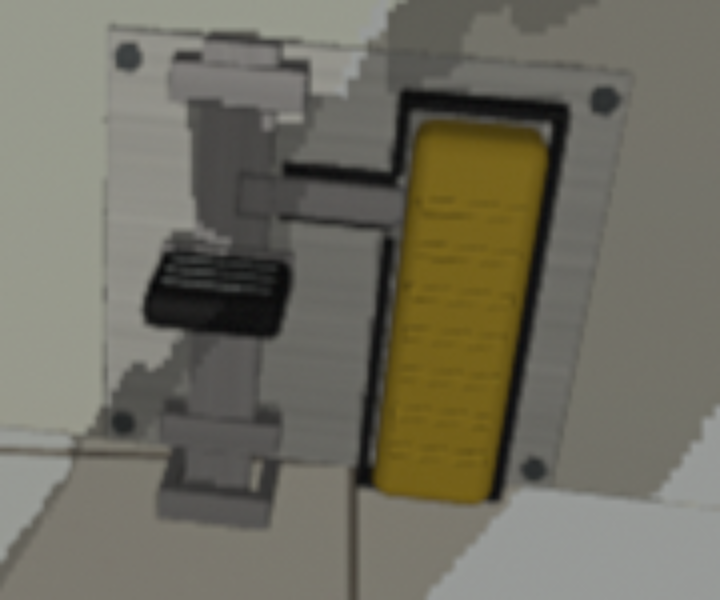

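```bash
python3 -m creep '[[-0.1,[0,0,0],4],[-0.1,[0,0,0],0],[-0.1,[0,0,0],0]]'
python3 - <<'E'
from h import *
s=bot.sense();M=R.from_euler('xyz',s['orientation']).as_matrix();print(M.round(3),s['eef_pos'],s['force'])
print(totool(np.array([.430,-.318,.165])-s['eef_pos']))
E
```

```text
t: 6.7
eef_pos: [0.4834, -0.3218, 0.2998]
orientation: [-3.023, 0.234, -0.083]
force: [0.9, 0.7, 0.3]
finger_gap: 0.448
[[ 0.969 -0.11  -0.22 ]
 [-0.081 -0.987  0.137]
 [-0.232 -0.115 -0.966]] [ 0.48343428 -0.32179852  0.29979276] [0.89293216 0.65574021 0.33115418]
[-20.84651663  17.58792808 142.45991184]
```

```bash
python3 -m creep '[[-0.1,[-5,4,36],0],[-0.1,[-5,4,36],0],[-0.1,[-5,4,36],0],[-0.1,[-6,5,34],0],[-0.1,[0,0,0],0],[-0.1,[0,0,0],0]]'
python3 - <<'E'
from h import *
s=bot.sense();print(s['eef_pos'],s['force'])
for n in ['wrist','scene']:
    p=bot.snapshot(n);save(p,n+'2')
    if n=='scene': cv2.imwrite('pics/scene2c.png',cv2.resize(cv2.cvtColor(p['image'][150:300,230:430],cv2.COLOR_RGB2BGR),None,fx=4,fy=4))
    if n=='wrist':
      for q,z in [('catch_top',.130),('bolt_tab',.134),('keeper',.124)]:
        for d in bot.landmark_of(p,q)[:1]: print(q,np.round(atz(*ray(p,d['xy'],s),z),4),np.round(d['xy'],1),round(d['conf'],2))
E
```

```text
t: 7.3
eef_pos: [0.4303, -0.3175, 0.1665]
orientation: [-3.023, 0.234, -0.085]
force: [-0.1, -0.8, -0.0]
finger_gap: 0.448
[ 0.43026639 -0.31751916  0.16646996] [-0.109796   -0.78644734 -0.03254745]
catch_top [ 0.4494 -0.3459  0.13  ] [339.7 195.6] 0.71
bolt_tab [ 0.5216 -0.3336  0.134 ] [303.1  39.7] 0.73
keeper [ 0.4008 -0.291   0.124 ] [248.  264.1] 0.6
```

View pics/wrist2.png

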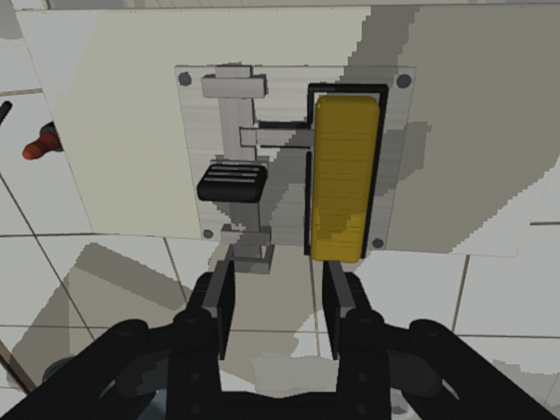

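View pics/scene2c.png

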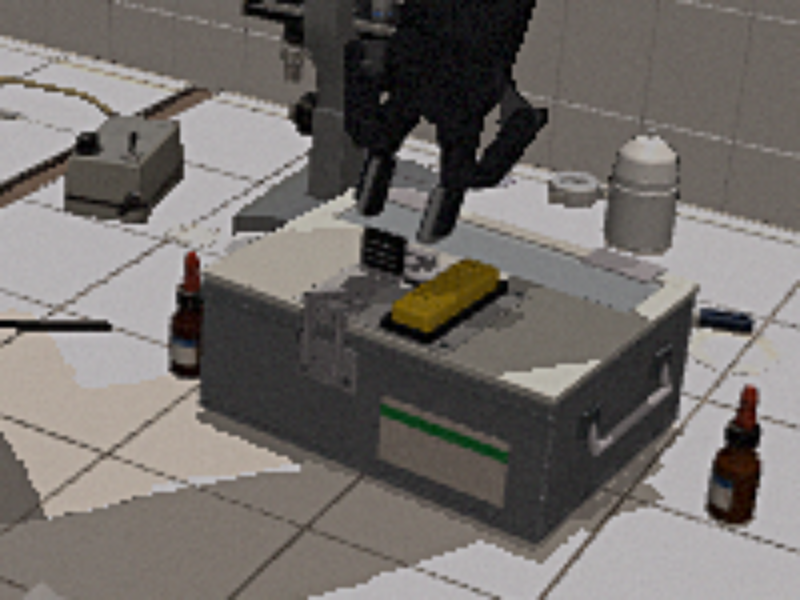

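```bash
python3 - <<'E'
from h import *
s=bot.sense();p=bot.snapshot('wrist')
M=R.from_euler('xyz',s['orientation']).as_matrix()
c=np.array([.4512,-.3463]);ps=-.099
Rc=np.array([[np.cos(ps),-np.sin(ps)],[np.sin(ps),np.cos(ps)]]); o=c-Rc@[-.051,-.026]
print('origin',o)
mt=np.linalg.inv(p['mount'])
for yy in (-26,26):
  for xx in (-11,11):
    for zz in (0,-5):
      w=s['eef_pos']+M@(np.array([xx,yy,zz])/1000); q=mt@np.r_[np.array([xx,yy,zz])/1000,1]; u=p['intrinsics']@q[:3]
      print(xx,yy,zz,'carrier',(np.r_[Rc.T@(w[:2]-o),w[2]]*1000).round(1),'px',(u[:2]/u[2]).round())
E
```

```text
origin [ 0.50452008 -0.32546807]
-11 -26 0 carrier [-84.   25.9 172.3] px [221. 298.]
-11 -26 -5 carrier [-82.9  25.4 177.1] px [219. 305.]
11 -26 0 carrier [-62.6  26.2 167.2] px [218. 255.]
11 -26 -5 carrier [-61.5  25.7 172. ] px [217. 260.]
-11 26 0 carrier [-84.7 -25.7 166.4] px [336. 298.]
-11 26 -5 carrier [-83.6 -26.3 171.2] px [337. 305.]
11 26 0 carrier [-63.3 -25.4 161.3] px [338. 255.]
11 26 -5 carrier [-62.1 -26.  166.2] px [340. 260.]
```

```bash
python3 -m creep '[[-0.1,[2,1,10],0],[-0.1,[2,1,10],0],[-0.1,[2,1,9],0],[-0.1,[0,0,0],0],[-0.1,[0,0,0],0]]'
python3 -m creep '[[-0.1,[0.5,0.2,2],0],[-0.1,[0,0,0],0]]'
python3 -m creep '[[-0.1,[0.5,0.2,2],0],[-0.1,[0,0,0],0]]'
python3 -m creep '[[-0.1,[0.5,0.2,2],0],[-0.1,[0,0,0],0]]'
```

```text
t: 8.1
eef_pos: [0.4289, -0.3167, 0.1355]
orientation: [-3.023, 0.235, -0.085]
force: [0.3, -0.3, -0.1]
finger_gap: 0.448
t: 8.3
eef_pos: [0.4292, -0.3169, 0.1338]
orientation: [-3.024, 0.234, -0.085]
force: [-0.3, 0.4, 0.2]
finger_gap: 0.445
t: 8.5
eef_pos: [0.4292, -0.3169, 0.1318]
orientation: [-3.024, 0.234, -0.085]
force: [-0.4, 0.8, 2.8]
finger_gap: 0.449
t: 8.7
eef_pos: [0.4291, -0.3169, 0.1296]
orientation: [-3.024, 0.234, -0.085]
force: [-0.1, -0.5, 4.3]
finger_gap: 0.45
```

```bash
python3 -m creep '[[-0.1,[0.5,0.2,2],0],[-0.1,[0.5,0.2,2],0],[-0.1,[0,0,0],0]]'
python3 -m creep '[[-0.1,[0.4,0.2,1.6],0],[-0.1,[0,0,0],0]]'
```

```text
t: 9.0
eef_pos: [0.4292, -0.3168, 0.1254]
orientation: [-3.024, 0.234, -0.085]
force: [-1.2, -0.8, 6.6]
finger_gap: 0.451
t: 9.2
eef_pos: [0.4292, -0.3169, 0.1241]
orientation: [-3.024, 0.234, -0.085]
force: [-1.9, -0.5, 8.3]
finger_gap: 0.448
```

```bash
python3 - <<'E'
from h import *
s=bot.sense();print(s['eef_pos'],s['force'])
for n in ['wrist','scene']:
    p=bot.snapshot(n);save(p,n+'3')
    if n=='scene': cv2.imwrite('pics/scene3c.png',cv2.resize(cv2.cvtColor(p['image'][170:270,270:430],cv2.COLOR_RGB2BGR),None,fx=5,fy=5))
E
```

```text
[ 0.42916573 -0.31690031  0.12412691] [-1.9354289  -0.49889325  8.25575088]
```

View pics/wrist3.png

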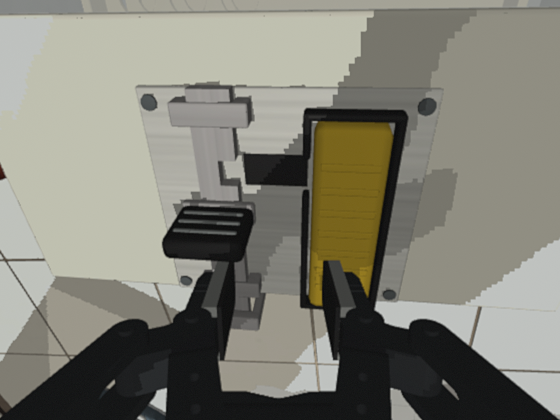

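View pics/scene3c.png

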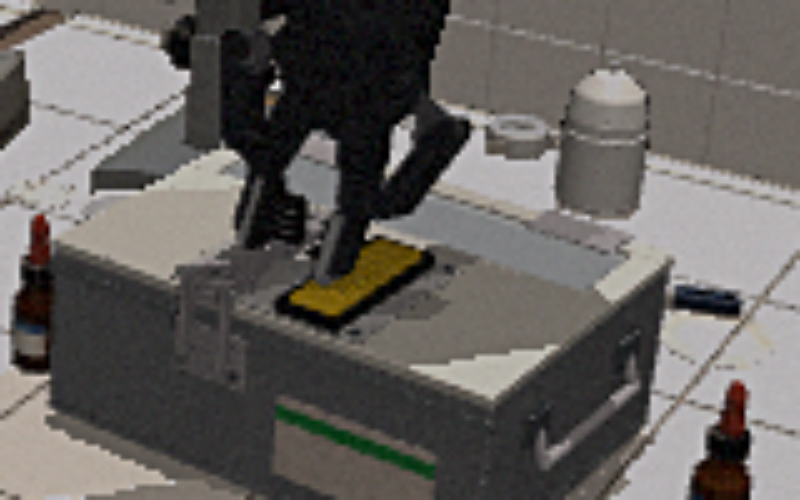

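The catch is fully down: 8 N, and the tongue is gone from the slot at (275,170). Now the push along the carrier's +x.

```bash
python3 -m creep '[[-0.1,[2.9,0,-0.7],0],[-0.1,[2.9,0,-0.7],0],[-0.1,[0,0,0],0]]'
python3 -m creep '[[-0.1,[2.9,0,-0.7],0],[-0.1,[2.9,0,-0.7],0],[-0.1,[0,0,0],0]]'
```

```text
t: 9.6
eef_pos: [0.4344, -0.3171, 0.1241]
orientation: [-3.024, 0.236, -0.085]
force: [-3.4, 1.0, 10.9]
finger_gap: 0.448
t: 9.9
eef_pos: [0.4399, -0.3176, 0.1242]
orientation: [-3.023, 0.237, -0.085]
force: [-6.1, 1.1, 9.7]
finger_gap: 0.445
```

```bash
python3 -m creep '[[-0.1,[2.9,0,-0.7],0],[-0.1,[2.9,0,-0.7],0],[-0.1,[2.9,0,-0.7],0],[-0.1,[0,0,0],0]]'
python3 -m creep '[[-0.1,[2.9,0,-0.7],0],[-0.1,[2.9,0,-0.7],0],[-0.1,[0,0,0],0]]'
python3 - <<'E'
from h import *
p=bot.snapshot('wrist');save(p,'wrist4')
E
```

```text
t: 10.3
eef_pos: [0.4485, -0.3185, 0.1242]
orientation: [-3.023, 0.237, -0.085]
force: [-6.3, 1.4, 10.3]
finger_gap: 0.45
t: 10.6
eef_pos: [0.4544, -0.3191, 0.1242]
orientation: [-3.023, 0.238, -0.085]
force: [-6.3, 1.8, 10.7]
finger_gap: 0.449
```

View pics/wrist4.png

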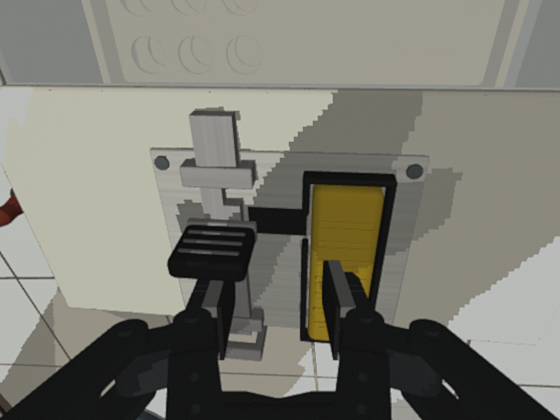

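The bolt is moving: its tail has passed the rear guide at (215,130), and the catch is still down. I continue to the stop.

```bash
python3 -m creep '[[-0.1,[2.9,0,-0.7],0],[-0.1,[2.9,0,-0.7],0],[-0.1,[0,0,0],0]]'
python3 -m creep '[[-0.1,[1.9,0,-0.5],0],[-0.1,[0,0,0],0]]'
python3 -m creep '[[-0.1,[1.9,0,-0.5],0],[-0.1,[0,0,0],0]]'
```

```text
t: 10.95
eef_pos: [0.4604, -0.3197, 0.1242]
orientation: [-3.023, 0.237, -0.085]
force: [-6.2, 2.7, 10.5]
finger_gap: 0.455
t: 11.15
eef_pos: [0.4622, -0.3199, 0.1243]
orientation: [-3.023, 0.237, -0.085]
force: [-6.7, 2.6, 10.7]
finger_gap: 0.452
t: 11.35
eef_pos: [0.4641, -0.3201, 0.1243]
orientation: [-3.023, 0.238, -0.085]
force: [-7.3, 2.6, 10.0]
finger_gap: 0.451
```

```bash
python3 -m creep '[[-0.1,[1.5,0,-0.35],0],[-0.1,[0,0,0],0]]'
python3 -m creep '[[-0.1,[1,0,-0.24],0],[-0.1,[0,0,0],0]]'
```

```text
t: 11.55
eef_pos: [0.4656, -0.3203, 0.1243]
orientation: [-3.023, 0.237, -0.085]
force: [-7.4, 2.3, 10.2]
finger_gap: 0.45
t: 11.75
eef_pos: [0.4665, -0.3204, 0.1243]
orientation: [-3.023, 0.238, -0.085]
force: [-7.8, 2.9, 11.0]
finger_gap: 0.446
```

```bash
python3 -m creep '[[-0.1,[1,0,-0.24],0],[-0.1,[0,0,0],0]]'
python3 -m creep '[[-0.1,[1,0,-0.24],0],[-0.1,[0,0,0],0]]'
python3 - <<'E'
from h import *
p=bot.snapshot('wrist');save(p,'wrist5')
E
```

```text
t: 11.95
eef_pos: [0.4666, -0.3204, 0.1243]
orientation: [-3.023, 0.24, -0.085]
force: [-11.2, 1.9, 10.9]
finger_gap: 0.448
t: 12.15
eef_pos: [0.4667, -0.3204, 0.1243]
orientation: [-3.022, 0.242, -0.085]
force: [-15.1, 2.2, 11.8]
finger_gap: 0.451
```

View pics/wrist5.png

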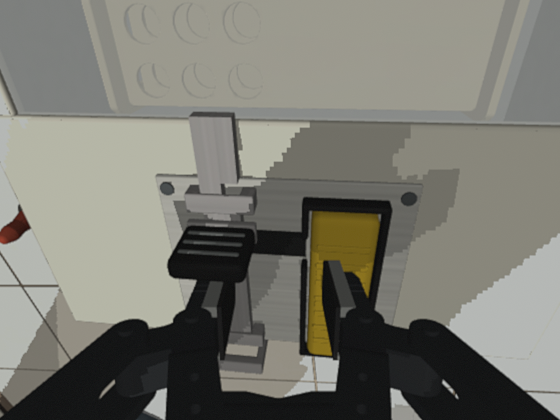

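The bolt is at its stop: force rises to 15 N with no further travel. Back off, then straight up.

```bash
python3 -m creep '[[-0.1,[-2.9,0,0.7],0],[-0.1,[-2.9,0,0.7],0],[-0.1,[0,0,0],0]]'
python3 -m creep '[[-0.1,[-5,-2,-19],0],[-0.1,[-9,-5,-38],0],[-0.1,[-9,-5,-38],0],[-0.1,[-9,-5,-38],0],[-0.1,[-5,-2,-19],0],[-0.1,[0,0,0],0],[-0.1,[0,0,0],0],[-0.1,[0,0,0],0]]'
python3 - <<'E'
from h import *
s=bot.sense();print(s['eef_pos'],s['force'])
for n in ['wrist','scene','side']:
    p=bot.snapshot(n);save(p,n+'6')
    if n=='scene': cv2.imwrite('pics/scene6c.png',cv2.resize(cv2.cvtColor(p['image'][150:300,230:430],cv2.COLOR_RGB2BGR),None,fx=4,fy=4))
    for q in ['catch_top','bolt_tab','keeper','carrier']:
        for d in bot.landmark_of(p,q)[:1]: print(n,q,np.round(d['xy'],1),round(d['conf'],2), np.round(atz(*ray(p,d['xy'],s),0),4) if q=='carrier' else '')
E
```

```text
t: 12.5
eef_pos: [0.4652, -0.3207, 0.1245]
orientation: [-3.024, 0.232, -0.085]
force: [2.2, 1.3, 7.3]
finger_gap: 0.454
t: 13.3
eef_pos: [0.4639, -0.3195, 0.28]
orientation: [-3.023, 0.236, -0.085]
force: [0.6, -0.2, -0.4]
finger_gap: 0.451
[ 0.46385353 -0.31945182  0.28002515] [ 0.60843187 -0.18746194 -0.35606134]
wrist catch_top [335.3 165.6] 0.93 
wrist bolt_tab [267.3 124.1] 0.69 
wrist keeper [275.9 209.6] 0.88 
wrist carrier [309.8  57.7] 0.88 [ 0.505  -0.3245  0.    ]
scene catch_top [343.2 213.3] 0.51 
scene bolt_tab [329.5 202.2] 0.77 
scene keeper [312.2 223. ] 0.71 
scene carrier [339.1 254.3] 0.67 [ 0.5045 -0.3258  0.    ]
side catch_top [288.9 178.5] 0.49 
side bolt_tab [277.5 181.1] 0.67 
side keeper [301.8 188.4] 0.72 
side carrier [277.5 218.5] 0.68 [ 0.4853 -0.2949  0.    ]
```

View pics/wrist6.png

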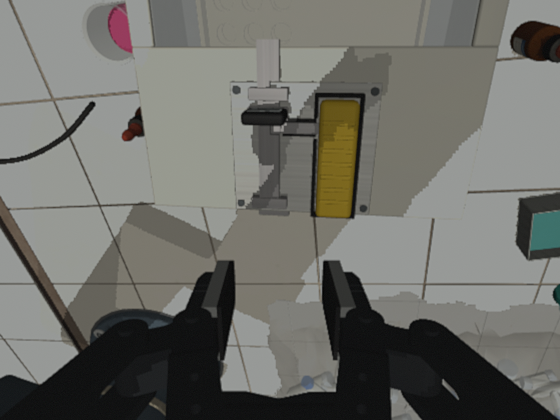

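View pics/scene6c.png

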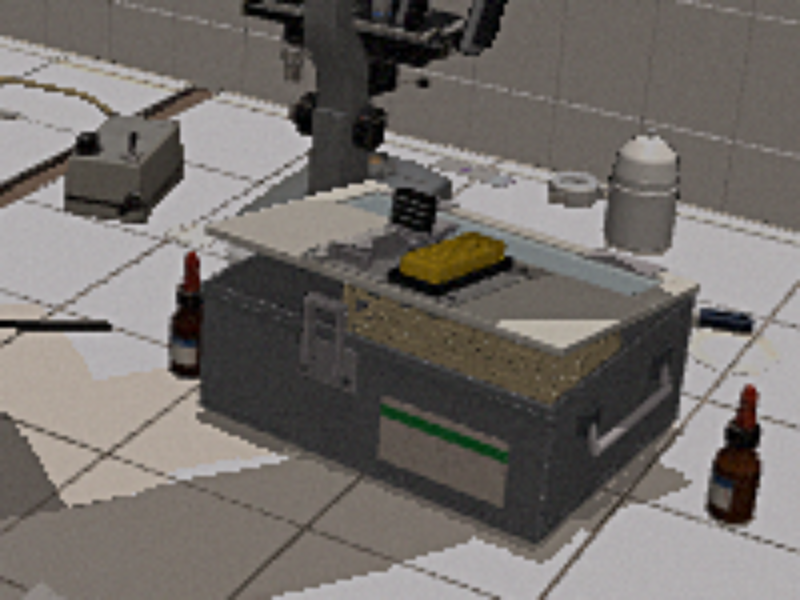

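The lid is ajar, the catch is up with its tongue back in the slot at (300,127), and the tab stands by the rear guide at (265,117). I'll let the lid settle and check once more.

```bash
python3 -m creep '[[-0.1,[0,0,0],0],[-0.1,[0,0,0],0],[-0.1,[0,0,0],0],[-0.1,[0,0,0],0],[-0.1,[0,0,0],0],[-0.1,[0,0,0],0],[-0.1,[0,0,0],0],[-0.1,[0,0,0],0]]'
python3 - <<'E'
from h import *
a=cv2.imread('pics/scene6.png'); p=bot.snapshot('scene'); save(p,'scene7')
b=cv2.imread('pics/scene7.png'); d=np.abs(a.astype(int)-b).max(2)[190:290,270:410]; print('diff',d.mean(),(d>40).sum())
p=bot.snapshot('wrist'); save(p,'w7')
cv2.imwrite('pics/w7c.png',cv2.resize(cv2.cvtColor(p['image'][20:230,210:400],cv2.COLOR_RGB2BGR),None,fx=2.8,fy=2.8))
E
```

```text
t: 14.85
eef_pos: [0.4641, -0.3197, 0.2815]
orientation: [-3.024, 0.234, -0.085]
force: [-0.9, -0.4, -0.4]
finger_gap: 0.448
diff 4.7172857142857145 4
```

View pics/w7c.png

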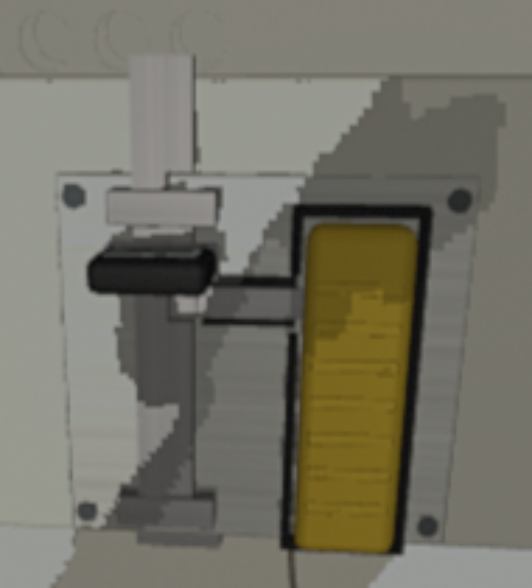

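The tongue is seated in the bolt's notch at about (190,300) in the crop, and the scene is at rest. Handing in.

```bash
python3 -c "
from h import *
print(bot.finish_job())"
```

```text
the job is handed in; nothing more can be done
None
```

I pressed the catch fully down with one fingertip (about 8 N). Holding it down, I pushed the tab back with the other until the bolt hit its stop, where the force rose to 15 N with no more travel. Then I backed off and drew straight up, about 15 cm clear, and handed the job in at about 15 s of the 40 s allowed.

**Last checks:** All of these are judged from the pictures, since the joint values can't be read.
- **Bolt and catch:** the bolt is back and the catch has sprung up, with its tongue in the bolt's notch.
- **Lid:** it stands ajar and at rest; two pictures about 1 s apart match.
- **Carrier:** it is still at (0.505, -0.325), the same as at the start. The side camera's estimate was about 3–4 cm off, but the scene and wrist cameras both agreed with the starting position.
- **Robot contact:** tool force is about zero.
- **Bystanders:** both dropper bottles and the beaker look unmoved. I did not re-measure the petri dish or the slide box, but the arm never went low near them.

**What went wrong:** early on I turned the tool into joint 6's limit. That shifted the arm and left the tool tilted about 15° for the rest of the job. I allowed for the tilt when working out the moves; it raised the tab-side finger slightly and did no harm.

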